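# Put the gauge away and hold the ball tray over the scanner

### The job

Clear the orange-handled flat gauge off the scanner: slide its blade fully home into the holder's slot, until the handle meets the cover, and let go of it. Then lift the white ball tray by its bar, keeping the loose steel ball in its pocket, carry it over to the scanner and finish while still holding it there: level, still, centred over the glass window and about 10 cm above it. Leave everything else where it is.

Things in the scene. Friction and masses are not known exactly. Their poses are not given: they have to be found in the camera images.
- scanner: fixed flat optical scanner: aluminium frame 170 x 170 mm, 30 mm high, flat top with a dark square 110 mm glass window flush in its middle; looks upwards. Origin: centre of its underside, z up
- window (a point): centre of the scanner's glass window, on its top face, 30 mm above the table
- holder: fixed slotted holder for the gauge, 230 mm long (its x), 70 mm wide: a flat yellow ledge 20 mm high, with a blue cover bridging its far end, that makes a level slot open towards -x. Ledge runs from x = -100 to +50 mm, the cover from x = +50 to +130 mm, cover top at 42 mm. Origin: on its underside, x points into the slot, z up
- mouth (a point): mouth of the holder's slot: middle of its width, on the slot's floor, which is level with the ledge (20 mm above the table), in the plane of the cover's front face. x points into the slot. Slot 42 mm wide, 12 mm high, 80 mm deep; its side walls flare at the mouth
- gauge: loose flat gauge, 150 mm long, about 140 g: steel blade 70 mm long, 36 mm wide, 4 mm thick, in front (+x) of an orange bar handle 80 mm long, 20 mm wide, 26 mm high; undersides of both are flush. It lies flat on the scanner. Origin: on the underside, where blade meets handle; x towards the blade's tip, z up. Pushed home, the handle's front face meets the cover of the holder, the blade wholly in the slot
- gauge_grip (a point): centre of the gauge's handle, half-way up (13 mm above its underside), 40 mm behind the blade; axes as the gauge's; pinch across y
- gauge_tip (a point): middle of the blade's front edge, 2 mm above the underside, 110 mm ahead of gauge_grip
- tray: loose white ball tray, plate 130 x 90 x 6 mm on the table, about 0.26 kg, with a blue ring pocket in the middle holding a steel ball, and a black bar handle (128 mm along x, 16 mm wide, 20 mm high) on two posts at its ends, over the ball; bar's top is 100 mm above the underside. Origin: centre of the underside, z up
- tray_grip (a point): centre of the tray's bar handle, half-way up, 90 mm above the tray's underside; x along the bar; pinch across y; the weight hangs straight below
- pocket (a point): where the ball's centre is when it lies in the middle of the pocket, 22 mm above the tray's underside. Pocket 52 mm inside, its rim 5 mm high above its flat floor
- ball_center (a point): centre of the loose steel ball, 32 mm in diameter, about 134 g, which can roll about in the pocket
- driver: bystander: red-handled screwdriver; to be left where it is
- relay: bystander: green relay module, 70 x 34 x 56 mm high; to be left where it is
- fuse_block: bystander: orange fuse block, 50 x 34 x 45 mm high; to be left where it is
- cleaner: bystander: blue cleaner bottle with a yellow band, 44 mm wide, 120 mm high; to be left where it is
- parts_bin: bystander: open blue parts bin, 130 x 100 x 50 mm high; to be left where it is
- mug: bystander: white mug, 76 mm wide, 85 mm high; to be left where it is
- spool: bystander: grey spool, 70 mm wide, 48 mm high; to be left where it is

How it is judged:
On the way, in this order (a step that is already met when the one before it is completed fails the run):
1. the gauge is home in the holder's slot and released (x of gauge_tip in the frame of mouth above 0.058 m and y of gauge_tip in the frame of mouth between -0.008 and 0.008 m and z of gauge_tip in the frame of mouth between -0.003 and 0.012 m and angle between the x axis of gauge and the x axis of holder, either way round below 0.12 rad and angle between gauge's own z axis and vertical below 0.1 rad and linear speed of gauge below 0.02 m/s and contact force between the fingers and gauge below 0.1 N), for 0.2 s.
2. the tray is lifted at least 40 mm off the table by the fingers, with the ball in its pocket (height (world z) of tray above 0.04 m and contact force between the fingers and tray above 1 N and distance between ball_center and pocket below 0.022 m), for 0.2 s.
At the end, for the whole second after the job is handed in: Gauge blade in the slot within 12 mm of fully home, straight, flat, released. The gripper holds the tray within 30 mm of the window's centre, underside 60 to 150 mm above the glass, tilt under 0.1 rad, still (under 20 mm/s), not on the scanner, ball in its pocket (all of step 1 and distance between ball_center and pocket below 0.022 m and horizontal distance between pocket and window below 0.03 m and z of tray in the frame of window between 0.06 and 0.15 m and angle between tray's own z axis and vertical below 0.1 rad and linear speed of tray below 0.02 m/s and contact force between the fingers and tray above 1 N and contact force between tray and scanner below 0.1 N); the arm keeps its last pose, push and grip.
It fails at once if the ball leaves its pocket (distance between ball_center and pocket above 0.028 m).
It fails at once if a bystander is moved by more than 30 mm (distance of any of driver, relay, fuse_block, cleaner, parts_bin, mug, spool from where it was at the start of the episode above 0.03 m).
It also fails if it takes over 72 s, if anything falls off the work surface, if the arm or the gripper's body presses on something with over 40 N, if the wrist force passes 120 N, or if a joint passes its speed limit or range.

### The arm

A 6-joint arm with a two-finger parallel gripper is mounted at the origin on the work surface. World frame = base frame: x ahead of the robot, y to its left, z up, the work surface at z = 0. Lengths are in m, angles in rad, forces in N, time in s.
With the tool pointing down it reaches from about 0.325 to 0.775 m from the base axis. Payload 5.5 kg.
Tool frame: the origin (TCP) lies on the centre line of the jaws, within the pads' length; the fingertips stand 11 mm ahead of it and the grasp point (between the pads) lies 8 mm behind it (ctrl.tips_ahead is the distance from the TCP to the fingertips, in m); z points along the fingers, y is the direction in which the jaws open and shut (so a half turn about z gives the same grasp; the last joint's range is limited). The gripper opens to 85 mm and grips with 20 to 120 N. Pads are 22 mm wide; open, the fingers measure 114 mm over their backs; the gripper's body (76 mm by 85 mm) begins 54 mm behind the grasp point. The pads swing forward as they close: fully open they stand 13 mm farther back than shut.
Start: joints at [-1.28, 0.091, 1.231, -0, 1.82, -0.057], TCP at [0.204, -0.564, 0.242] pointing down, gripper open.
Joint ranges: [-2.87, 2.87], [-0.86, 2.18], [0.17, 2.46], [-1.51, 4.65], [0.06, 2.69], [-2.65, 2.65]. Speed limits (rad/s): [2.57, 2.57, 3.01, 3.14, 3.14, 3.14].

### API

Orientations are given as a 3x3 rotation matrix whose columns are the frame's x, y, z axes.
In Python, from rig import ctrl gives the robot as it stands.
- The arm moves only by the tool jog_arm, never from a script. Its argument "series" is a list of rows, each a list of 2 entries, a list of its own where there are three numbers: the shift along the tool's x, y, z in mm, then the turn, a rotation vector about the tool's x, y, z in rad. In form: [[[tx, ty, tz], [rx, ry, rz]], ...]. A call has 1 to 8 rows; each row is the pose to reach, as a shift and turn from the pose measured when the call began, along the tool's axes at that moment; what a row does not reach only later rows make up. A row lasts 1/10 s, in which the tool goes at most 50 mm and 8.59 degrees, less where a joint would pass 70% of its speed; a pose out of reach is approached as far as the arm can. A call with a gripper value outside its range is refused whole. "jaw" is the finger opening in mm, from 0 to 85.4, set as the call begins (left out, the last holds). The fingers move at their own pace and stop on an object; "grip_force" is the grip in N (left out, the last holds). Time passes only in rows, so rows that repeat a pose let the fingers close. It gives the time, the measured TCP pose, the force and the opening at its end, in the units of the state.
- ctrl.state(): the state, without advancing time (a new reading comes with each control period).
- ctrl.snapshot(name): name is "scene" or "top"; returns a dict with "img" (420x560x3 uint8, blue, green, red), "intrinsics" (3x3 intrinsics, pixels), "R" (3x3) and "t" (3): a world point X has camera coordinates R X + t. Camera axes: x right, y down, z forward; pixel columns grow to the right and rows downward; lengths in m; the calibration is good to about 2 mm. A picture is of the moment at which its call begins. There is no depth.
- ctrl.sign_off(): hands the job in, once; it reports no verdict.
The state is a dict: "time": time; "joints": joint angles; "qd": joint speeds; "effort": joint torques, N m; "tcp_pos": TCP position; "tcp_rot": TCP orientation; "ft_force": force on the tool from outside, world axes, zero at the start; "ft_torque": the same for the moment, N m; "gripper_width": opening from 0.0 (shut) to 1.0 (fully open).
Only numpy, scipy, OpenCV 4.12 (cv2) and the standard library are available. Lean on these libraries where they do the work, as an engineer would, in place of code of your own. Each camera call takes 0.05 s, during which the arm holds its last target.

## Working session

There is one attempt and no reset: what is moved stays moved. The work goes in short steps, Python scripts to look and compute and a tool call to move; the robot and the scene stay as the last step left them, time stands still between calls to the robot, and variables do not carry over. Pictures are saved under pics/ and viewed, and the job is handed in when it is done.

Besides the shell and the picture viewer there is one more tool, called after "Call:" by a JSON object that holds its "method" and its "body", one argument or row to a line. jog_arm: Moves the arm, as the interface text tells. Its arguments: {"type":"object","properties":{"series":{"type":"array"},"jaw":{"type":"number"},"grip_force":{"type":"number"}},"required":["series"]}

```bash
ls; mkdir -p pics; python3 - <<'E'
from rig import ctrl
import cv2,numpy as np
s=ctrl.state()
for k,v in s.items(): print(k,np.round(v,4).tolist())
for n in("scene","top"):
    d=ctrl.snapshot(n); cv2.imwrite(f"pics/{n}0.png",d["img"]); print(n,d["intrinsics"],d["R"],d["t"])
E
```

```text
pics
time 0.0
joints [-1.2797, 0.0919, 1.2319, -0.0, 1.8198, -0.0567]
qd [-0.0011, -0.002, -0.0005, 0.0013, -0.0005, 0.0027]
effort [-0.001, -45.8741, -41.8021, -0.0002, 0.012, 0.0]
tcp_pos [0.2044, -0.5638, 0.2411]
tcp_rot [[0.9401, 0.3408, -0.0006], [0.3408, -0.9401, 0.0019], [0.0001, -0.002, -1.0]]
ft_force [-0.4541, -0.2476, -0.4711]
ft_torque [0.0232, 0.0542, -0.0138]
gripper_width 1.001
scene [[452.29239646   0.         285.10482429]
 [  0.         452.29239646 204.24241456]
 [  0.           0.           1.        ]] [[-0.56824154  0.82284952  0.00449578]
 [ 0.52354057  0.36574975 -0.76950139]
 [-0.63482818 -0.43490893 -0.63862931]] [ 0.33151953 -0.22639648  1.69900576]
top [[476.89501152   0.         279.49951635]
 [  0.         476.89501152 208.30141253]
 [  0.           0.           1.        ]] [[ 1.79409567e-03 -9.99937214e-01 -1.10611187e-02]
 [-9.81560649e-01  3.53348405e-04 -1.91150641e-01]
 [ 1.91142547e-01  1.12001014e-02 -9.81498387e-01]] [0.0164323  0.55208337 1.63133012]
```

View pics/scene0.png

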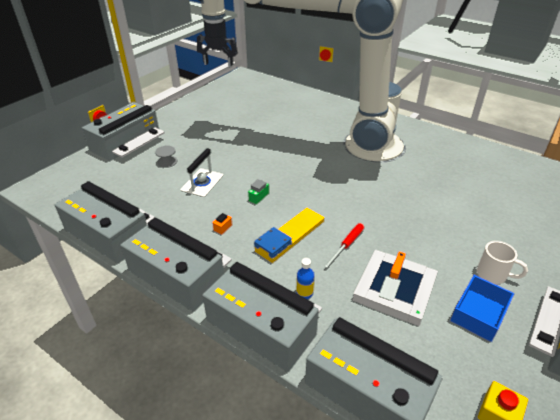

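View pics/top0.png

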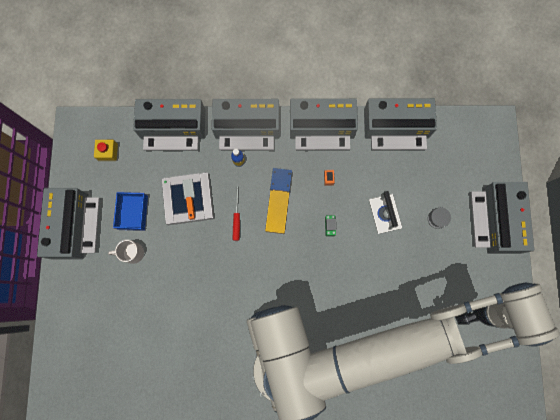

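The top view shows the scanner at about (188,198) with the gauge on it, the holder at (280,200), the tray at (385,213), and bystanders between them. I'll enlarge the key parts next.

```bash
python3 - <<'E'
import cv2
a=cv2.imread("pics/top0.png");b=cv2.imread("pics/scene0.png")
def c(im,x0,y0,w,h,s,n): cv2.imwrite(f"pics/{n}.png",cv2.resize(im[y0:y0+h,x0:x0+w],None,fx=s,fy=s,interpolation=cv2.INTER_CUBIC))
c(a,155,165,70,70,8,"c_scan")
c(a,255,160,50,80,7,"c_hold")
c(a,360,180,50,60,9,"c_tray")
c(b,175,140,60,60,9,"c_tray_s")
c(b,350,240,100,90,6,"c_scan_s")
E
```

```text
(no output)
```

View pics/c_scan.png

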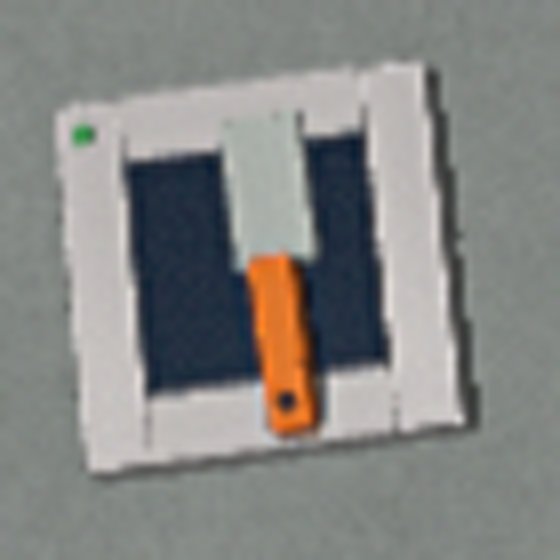

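View pics/c_hold.png

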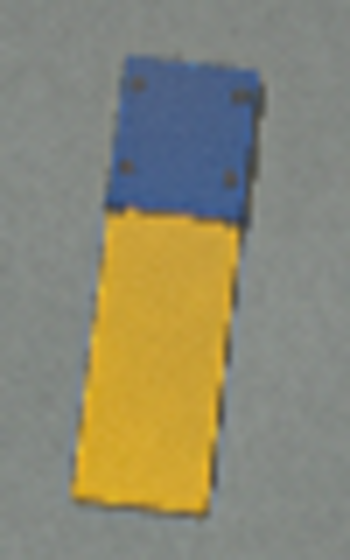

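View pics/c_tray.png

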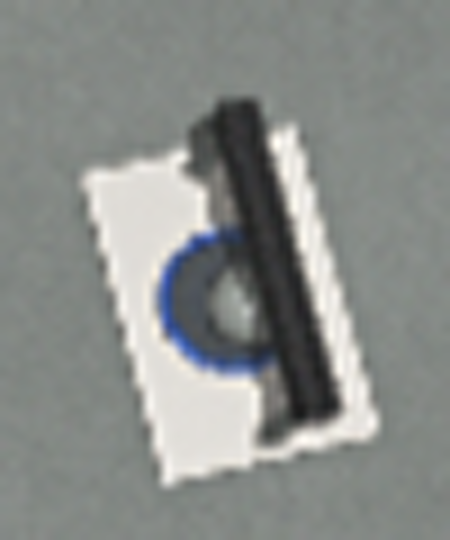

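View pics/c_tray_s.png

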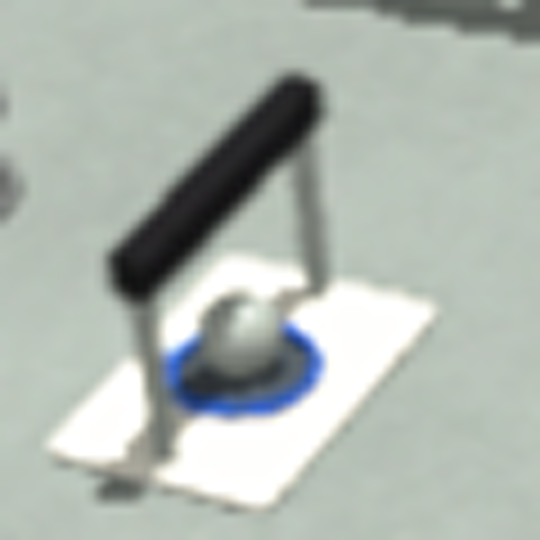

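View pics/c_scan_s.png

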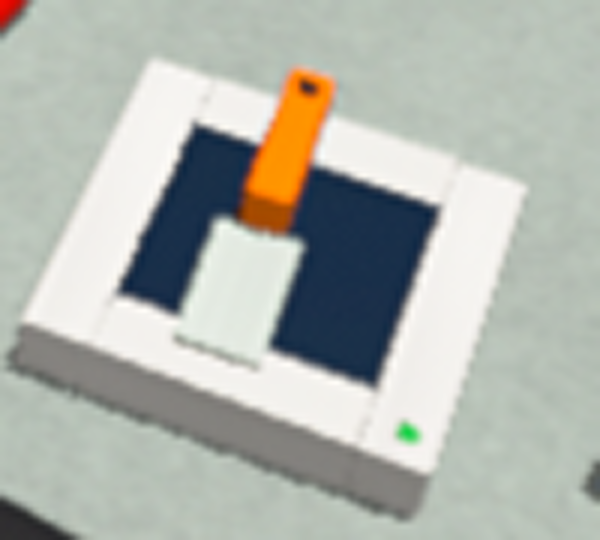

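```bash
python3 - <<'E'
import cv2
b=cv2.imread("pics/scene0.png")
def c(im,x0,y0,w,h,s,n): cv2.imwrite(f"pics/{n}.png",cv2.resize(im[y0:y0+h,x0:x0+w],None,fx=s,fy=s,interpolation=cv2.INTER_CUBIC))
c(b,245,200,90,70,7,"c_hold_s")
E
```

```text
(no output)
```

View pics/c_hold_s.png

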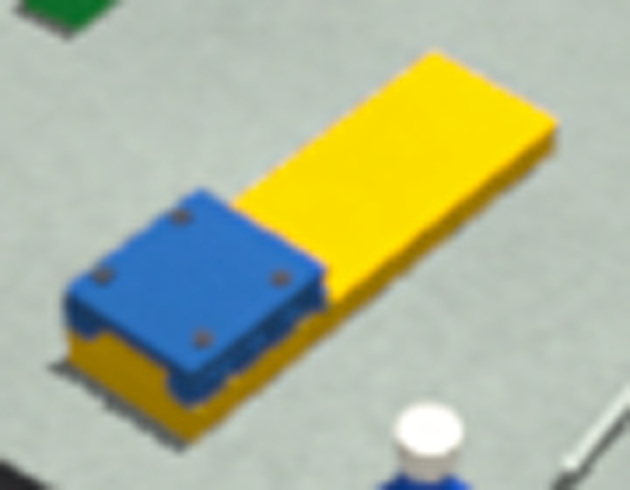

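```bash
cat > vis.py <<'E'
import numpy as np
from scipy.optimize import least_squares
import json
CAM={"scene":(np.array([[452.29239646,0,285.10482429],[0,452.29239646,204.24241456],[0,0,1]]),np.array([[-0.56824154,0.82284952,0.00449578],[0.52354057,0.36574975,-0.76950139],[-0.63482818,-0.43490893,-0.63862931]]),np.array([0.33151953,-0.22639648,1.69900576])),
"top":(np.array([[476.89501152,0,279.49951635],[0,476.89501152,208.30141253],[0,0,1]]),np.array([[1.79409567e-03,-9.99937214e-01,-1.10611187e-02],[-9.81560649e-01,3.53348405e-04,-1.91150641e-01],[1.91142547e-01,1.12001014e-02,-9.81498387e-01]]),np.array([0.0164323,0.55208337,1.63133012]))}
def proj(c,X):
    K,R,t=CAM[c]; p=(K@(R@np.atleast_2d(X).T+t[:,None])); return (p[:2]/p[2]).T
def px(crop,pts):
    x0,y0,s=crop; return (np.array(pts,float)+.5)/s-.5+[x0,y0]
def fit(obs,x0,z0=0.0,verbose=True):
    # obs: list of (cam, crop, [(model xyz),(u,v)]...)
    def f(p):
        c,s=np.cos(p[2]),np.sin(p[2]); r=[]
        for cam,crop,L in obs:
            M=np.array([m for m,_ in L],float); U=px(crop,[u for _,u in L])
            W=np.c_[p[0]+c*M[:,0]-s*M[:,1],p[1]+s*M[:,0]+c*M[:,1],M[:,2]+z0]
            r.append((proj(cam,W)-U))
        return np.concatenate(r).ravel()
    o=least_squares(f,x0,loss="soft_l1",f_scale=.5)
    if verbose: print(np.round(o.x,4),"deg",np.degrees(o.x[2]).round(2),"rms px",np.sqrt(np.mean(f(o.x)**2)).round(2),"\n",np.round(f(o.x).reshape(-1,2),1).tolist())
    return o.x
E
cat > fit0.py <<'E'
from vis import *
ct,cs=(155,165,8),(350,240,6)
w=.055
sT=("top",ct,[((w,w,.03),(125,160)),((w,-w,.03),(365,132)),((-w,-w,.03),(388,362)),((-w,w,.03),(148,392))])
sS=("scene",cs,[((-w,-w,.03),(195,125)),((-w,w,.03),(440,207)),((w,w,.03),(375,385)),((w,-w,.03),(118,293))])
for o in ([sT],[sS],[sT,sS]): print("scanner");fit(o,[.6,.3,.1])
gT=("top",ct,[((.07,.018,.004),(222,122)),((.07,-.018,.004),(298,112)),((0,.018,.004),(235,270)),((0,-.018,.004),(315,258)),((0,.01,.026),(248,258)),((0,-.01,.026),(298,254))])
gS=("scene",cs,[((.07,-.018,.004),(178,338)),((.07,.018,.004),(258,365)),((0,-.018,.004),(215,215)),((0,.018,.004),(303,240)),((0,-.01,.026),(245,195)),((0,.01,.026),(293,212)),((-.08,-.01,.026),(292,70)),((-.08,.01,.026),(335,78))])
for o in ([gT],[gS],[gT,gS]): print("gauge");fit(o,[.6,.3,.1],.03)
hT=("top",(255,160,7),[((-.1,.035,.02),(75,497)),((-.1,-.035,.02),(208,515)),((.13,.035,.042),(127,58)),((.13,-.035,.042),(260,72))])
hS=("scene",(245,200,7),[((-.1,-.035,.02),(435,50)),((-.1,.035,.02),(558,122)),((.05,-.035,.042),(202,188)),((.05,.035,.042),(325,270)),((.13,.035,.042),(190,372)),((.13,-.035,.042),(68,292))])
for o in ([hT],[hS],[hT,hS]): print("holder");fit(o,[.6,0,0])
tT=("top",(360,180,9),[((.065,.045,.006),(82,178)),((.065,-.045,.006),(295,125)),((-.065,-.045,.006),(378,432)),((-.065,.045,.006),(168,485)),((.064,0,.1),(239,99)),((-.064,0,.1),(317,413))])
tS=("scene",(175,140,9),[((.065,-.045,.006),(48,445)),((.065,.045,.006),(265,507)),((-.065,.045,.006),(437,305)),((-.065,-.045,.006),(232,253))])
for o in ([tT],[tS],[tT,tS]): print("tray");fit(o,[.6,-.35,.2])
E
python3 fit0.py
```

```text
scanner
[0.5978 0.3522 0.131 ] deg 7.51 rms px 0.29 
 [[-0.0, -0.2], [0.1, -0.5], [0.2, 0.2], [-0.3, 0.4]]
scanner
[0.6005 0.3539 0.1381] deg 7.92 rms px 0.53 
 [[-0.1, -0.8], [0.4, -0.3], [0.3, 0.9], [-0.7, 0.1]]
scanner
[0.5989 0.353  0.1364] deg 7.81 rms px 0.54 
 [[-0.3, -0.4], [-0.2, -0.9], [0.1, -0.2], [-0.4, 0.2], [-0.1, -1.3], [0.3, -0.8], [0.1, 0.3], [-0.7, -0.5]]
gauge
[0.5946 0.3415 0.1532] deg 8.78 rms px 0.35 
 [[-0.1, 0.0], [0.2, -0.2], [0.4, 0.2], [0.3, 0.2], [-0.3, 0.0], [-0.9, -0.3]]
gauge
[0.6007 0.3439 0.1752] deg 10.04 rms px 0.59 
 [[-0.7, -0.1], [0.5, 0.4], [0.6, 0.6], [-0.1, 1.0], [-0.0, -0.9], [-0.2, -1.2], [-0.2, -0.8], [0.2, 0.2]]
gauge
[0.598  0.3427 0.171 ] deg 9.8 rms px 0.86 
 [[-0.8, -0.7], [-0.4, -1.1], [0.1, -0.7], [0.0, -0.8], [-0.6, -0.9], [-1.2, -1.3], [-0.8, -1.0], [0.4, -0.6], [0.6, -0.2], [-0.1, 0.2], [-0.0, -1.7], [-0.2, -2.0], [-0.0, -1.5], [0.3, -0.6]]
holder
[ 0.5713  0.0224 -0.1168] deg -6.69 rms px 0.23 
 [[-0.3, 0.4], [0.2, 0.1], [-0.1, -0.3], [0.2, -0.2]]
holder
[ 0.578   0.0268 -0.1227] deg -7.03 rms px 0.48 
 [[-0.2, 0.2], [0.4, 0.0], [-0.3, -0.1], [0.7, -0.4], [0.2, 0.6], [-1.1, -0.3]]
holder
[ 0.5748  0.0244 -0.1208] deg -6.92 rms px 0.81 
 [[-0.9, -0.6], [-0.5, -0.8], [-0.5, -1.3], [-0.3, -1.0], [-0.3, -0.7], [0.2, -0.9], [-0.3, -1.1], [0.7, -1.4], [0.3, -0.4], [-1.0, -1.3]]
tray
[ 0.5432 -0.3647  0.2246] deg 12.87 rms px 0.46 
 [[-0.2, -0.6], [0.0, -0.1], [0.4, 0.2], [-0.5, -0.1], [-0.3, -0.1], [1.0, 0.8]]
tray
[ 0.5468 -0.3613  0.2181] deg 12.49 rms px 0.14 
 [[-0.1, 0.0], [0.0, -0.3], [0.2, 0.1], [-0.1, 0.1]]
tray
[ 0.544  -0.3639  0.2186] deg 12.52 rms px 0.5 
 [[-0.4, -0.9], [-0.1, -0.2], [0.1, 0.1], [-0.9, -0.4], [-0.4, -0.4], [0.6, 0.6], [-0.0, -0.7], [0.0, -1.0], [0.1, -0.5], [-0.1, -0.5]]
```

```bash
cat > go.py <<'E'
import sys,numpy as np
from scipy.spatial.transform import Rotation as Ro
from rig import ctrl
def delta(x,y,z,yawdeg):
    s=ctrl.state(); R=np.array(s["tcp_rot"]); p=np.array(s["tcp_pos"])
    T=Ro.from_euler("z",yawdeg,degrees=True).as_matrix()@np.diag([1.,-1,-1])
    d=R.T@(np.array([x,y,z])-p)*1e3; r=Ro.from_matrix(R.T@T).as_rotvec()
    print("t",round(s["time"],2),"tcp",p.round(4),"yaw",np.degrees(np.arctan2(R[1,0],R[0,0])).round(2),"shift",d.round(1),"rot",r.round(4),"dist",np.linalg.norm(d).round(0),"F",np.round(s["ft_force"],1),"w",round(float(s["gripper_width"]),3))
if __name__=="__main__": delta(*map(float,sys.argv[1:]))
E
python3 go.py 0.5586 0.336 0.14 9.6; python3 -c "
from rig import ctrl; print(ctrl.tips_ahead)"
```

```text
t 0.1 tcp [ 0.2044 -0.5638  0.2412] yaw 19.93 shift [ 639.7 -725.   102.6] rot [-1.800e-03  1.000e-04  1.803e-01] dist 972.0 F [ 0.1 -0.7 -0.6] w 1.004
0.011
```

Call:
{"method": "jog_arm", "body": {
  "series": [
    [[15,-17,0],[0,0,0]],
    [[42,-48,0],[0,0,0]],
    [[75,-85,0],[0,0,0.02]],
    [[108,-122,0],[0,0,0.04]],
    [[141,-160,0],[0,0,0.06]],
    [[174,-197,0],[0,0,0.08]],
    [[207,-235,0],[0,0,0.09]],
    [[240,-272,0],[0,0,0.1]]
  ],
  "jaw": 60
}}

```text
time: 0.9
tcp_pos: [0.3374, -0.2244, 0.2414]
tcp_rot: [[0.97, 0.244, -0.0], [0.244, -0.97, 0.002], [0.0, -0.002, -1.0]]
ft_force: [0.7, 0.3, -0.2]
gripper_width: 0.705
```

```bash
python3 go.py 0.5586 0.336 0.14 9.6
```

```text
t 0.9 tcp [ 0.3374 -0.2244  0.2414] yaw 14.14 shift [ 351.4 -489.2  102.4] rot [-0.002   0.0001  0.0793] dist 611.0 F [ 0.7  0.3 -0.2] w 0.705
```

Call:
{"method": "jog_arm", "body": {
  "series": [
    [[25,-35,0],[0,0,0.01]],
    [[50,-70,0],[0,0,0.02]],
    [[75,-105,0],[0,0,0.03]],
    [[100,-140,0],[0,0,0.04]],
    [[125,-175,0],[0,0,0.05]],
    [[150,-210,0],[0,0,0.06]],
    [[175,-245,0],[0,0,0.07]],
    [[200,-280,0],[0,0,0.08]]
  ]
}}

```text
time: 1.7
tcp_pos: [0.4631, 0.0979, 0.2416]
tcp_rot: [[0.986, 0.166, -0.001], [0.166, -0.986, 0.002], [-0.0, -0.002, -1.0]]
ft_force: [2.0, -2.2, -0.1]
gripper_width: 0.703
```

```bash
python3 go.py 0.5586 0.336 0.14 9.6
```

```text
t 1.7 tcp [0.4631 0.0979 0.2416] yaw 9.55 shift [ 133.7 -218.8  102. ] rot [-0.0018  0.0004 -0.0009] dist 276.0 F [ 2.  -2.2 -0.1] w 0.703
```

Call:
{"method": "jog_arm", "body": {
  "series": [
    [[20,-35,0],[0,0,0]],
    [[40,-68,0],[0,0,0]],
    [[60,-100,0],[0,0,0]],
    [[80,-132,20],[0,0,0]],
    [[100,-164,45],[0,0,0]],
    [[118,-193,70],[-0.002,0,0]],
    [[130,-213,90],[-0.002,0,0]],
    [[134,-219,102],[-0.002,0,0]]
  ]
}}

```text
time: 2.5
tcp_pos: [0.558, 0.3378, 0.136]
tcp_rot: [[0.986, 0.168, -0.005], [0.168, -0.986, -0.002], [-0.005, 0.001, -1.0]]
ft_force: [-0.2, -0.4, 0.1]
gripper_width: 0.705
```

Call:
{"method": "jog_arm", "body": {
  "series": [
    [[0,0,0],[0,0,0]],
    [[0,0,0],[0,0,0]]
  ]
}}

```text
time: 2.7
tcp_pos: [0.5577, 0.3371, 0.1357]
tcp_rot: [[0.986, 0.168, -0.006], [0.168, -0.986, -0.003], [-0.006, 0.002, -1.0]]
ft_force: [0.2, 0.1, 0.2]
gripper_width: 0.703
```

```bash
cat > shot.py <<'E'
import sys,cv2
from rig import ctrl
# name cam x0 y0 w h s
n=sys.argv[1]; cam=sys.argv[2]; x0,y0,w,h,s=map(int,sys.argv[3:])
im=ctrl.snapshot(cam)["img"]; cv2.imwrite(f"pics/{n}.png",cv2.resize(im[y0:y0+h,x0:x0+w],None,fx=s,fy=s,interpolation=cv2.INTER_CUBIC))
E
python3 go.py 0.5586 0.336 0.14 9.6; python3 shot.py g1s scene 340 180 110 90 6;python3 shot.py g1t top 150 160 80 70 7
```

```text
t 2.7 tcp [0.5577 0.3371 0.1357] yaw 9.65 shift [ 0.7  1.2 -4.3] rot [0.002  0.0064 0.0009] dist 4.0 F [0.2 0.1 0.2] w 0.703
```

View pics/g1s.png

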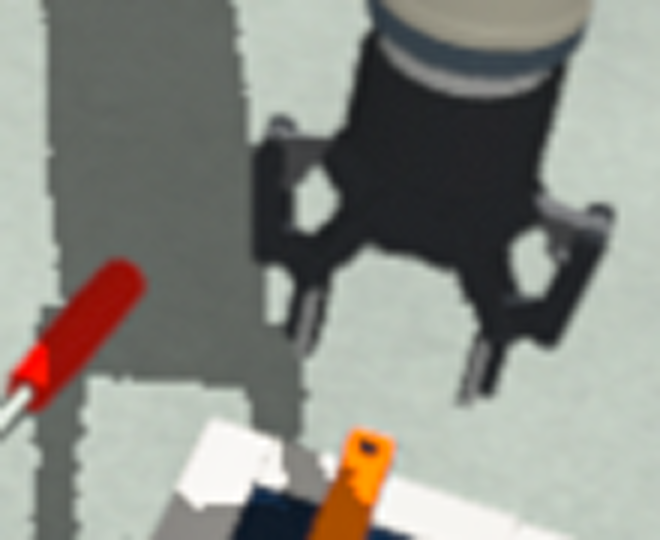

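View pics/g1t.png

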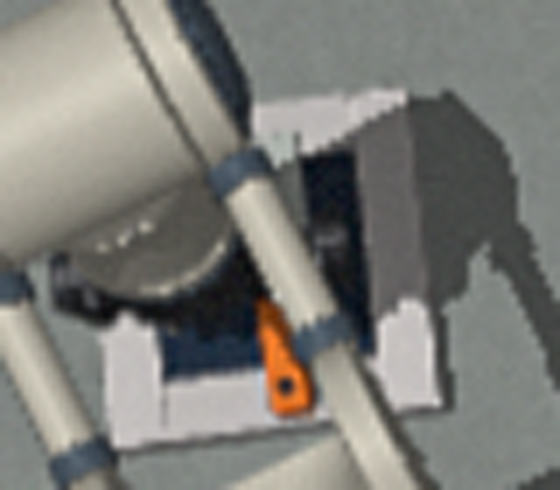

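The scene crop shows the open fingertips at about (303,352) and (478,400), above the handle. I'll compare those with the predicted tip positions to get the camera bias.

```bash
python3 - <<'E'
from vis import *
p=np.array([.5577,.3371,.1357]);R=np.array([[.986,.168,-.006],[.168,-.986,-.003],[-.006,.002,-1]])
for y in(-.03,.03):
  for x in (-.011,0,.011):
   for z in (.003,.011):
    print(x,y,z,((proj("scene",p+R@[x,y,z])[0]-[340,180]+.5)*6-.5).round())
E
```

```text
-0.011 -0.03 0.003 [465. 364.]
-0.011 -0.03 0.011 [461. 378.]
0 -0.03 0.003 [459. 381.]
0 -0.03 0.011 [456. 395.]
0.011 -0.03 0.003 [453. 399.]
0.011 -0.03 0.011 [450. 413.]
-0.011 0.03 0.003 [321. 321.]
-0.011 0.03 0.011 [318. 335.]
0 0.03 0.003 [314. 338.]
0 0.03 0.011 [311. 352.]
0.011 0.03 0.003 [307. 355.]
0.011 0.03 0.011 [304. 368.]
```

Call:
{"method": "jog_arm", "body": {
  "series": [
    [[1,1,15],[0.002,0.006,0]],
    [[1,1,35],[0.002,0.006,0]],
    [[1,1,55],[0.002,0.006,0]],
    [[1,1,72],[0.002,0.006,0]],
    [[1,1,84],[0.002,0.006,0]],
    [[1,1,91],[0.002,0.006,0]],
    [[1,1,92],[0.002,0.006,0]],
    [[1,1,92],[0.002,0.006,0]]
  ]
}}

```text
time: 3.6
tcp_pos: [0.5596, 0.3362, 0.0465]
tcp_rot: [[0.986, 0.167, 0.004], [0.167, -0.986, 0.002], [0.004, -0.001, -1.0]]
ft_force: [-0.6, -0.2, 0.2]
gripper_width: 0.701
```

```bash
python3 go.py 0.5586 0.336 0.0435 9.6; python3 shot.py g2s scene 340 180 110 90 6
```

```text
t 3.6 tcp [0.5596 0.3362 0.0465] yaw 9.61 shift [-1.  0.  3.] rot [-0.0013 -0.0038  0.0002] dist 3.0 F [-0.6 -0.2  0.2] w 0.701
```

View pics/g2s.png

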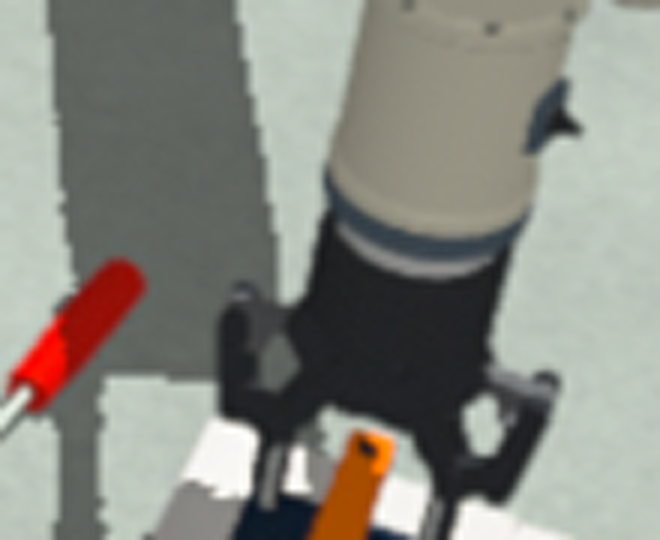

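The fingers are straddling the handle, at about (270,500) and (440,520). I'll lower slightly and close.

Call:
{"method": "jog_arm", "body": {
  "series": [
    [[-1,0,2],[-0.001,-0.004,0]],
    [[-1,0,3],[-0.001,-0.004,0]],
    [[-1,0,3],[-0.001,-0.004,0]]
  ]
}}

```text
time: 3.95
tcp_pos: [0.5589, 0.3362, 0.044]
tcp_rot: [[0.986, 0.167, 0.001], [0.167, -0.986, 0.001], [0.001, -0.001, -1.0]]
ft_force: [1.0, 0.0, 0.3]
gripper_width: 0.703
```

Call:
{"method": "jog_arm", "body": {
  "series": [
    [[0,0,0],[0,0,0]],
    [[0,0,0],[0,0,0]],
    [[0,0,0],[0,0,0]],
    [[0,0,0],[0,0,0]],
    [[0,0,0],[0,0,0]],
    [[0,0,0],[0,0,0]],
    [[0,0,0],[0,0,0]],
    [[0,0,0],[0,0,0]]
  ],
  "jaw": 10,
  "grip_force": 60
}}

```text
time: 4.75
tcp_pos: [0.559, 0.3363, 0.0443]
tcp_rot: [[0.986, 0.167, 0.001], [0.167, -0.986, 0.001], [0.001, -0.001, -1.0]]
ft_force: [-0.3, 0.4, 3.2]
gripper_width: 0.219
```

```bash
python3 go.py 0.5586 0.336 0.0435 9.6; python3 shot.py g3s scene 350 200 100 120 5
```

```text
t 4.75 tcp [0.559  0.3363 0.0443] yaw 9.62 shift [-0.5  0.2  0.8] rot [-0.0007 -0.0012  0.0003] dist 1.0 F [-0.3  0.4  3.2] w 0.219
```

View pics/g3s.png

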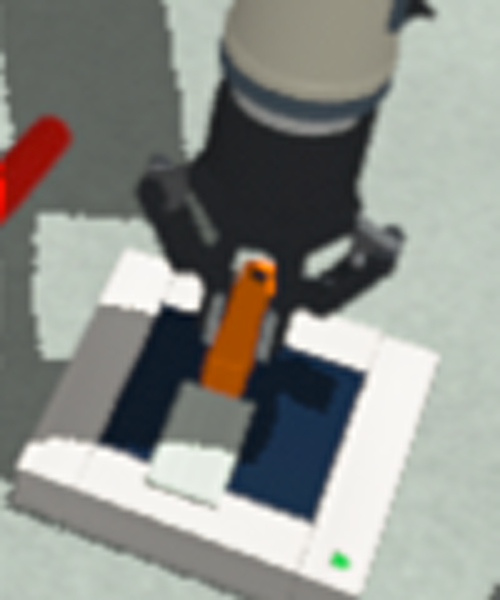

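Call:
{"method": "jog_arm", "body": {
  "series": [
    [[0,0,-6],[0,0,0]],
    [[0,0,-20],[0,0,0]],
    [[0,0,-40],[0,0,0]],
    [[0,0,-60],[0,0,0]],
    [[0,0,-80],[0,0,0]],
    [[0,0,-96],[0,0,0]],
    [[0,0,-105],[0,0,0]],
    [[0,0,-105],[0,0,0]]
  ]
}}

```text
time: 5.6
tcp_pos: [0.5595, 0.3365, 0.1514]
tcp_rot: [[0.986, 0.167, 0.004], [0.167, -0.986, 0.002], [0.004, -0.002, -1.0]]
ft_force: [-0.0, -0.2, -1.9]
gripper_width: 0.221
```

```bash
python3 go.py 0.4904 0.0346 0.15 -6.9; python3 shot.py g4s scene 340 150 110 130 5
```

```text
t 5.6 tcp [0.5595 0.3365 0.1514] yaw 9.62 shift [-118.6  286.1    0.4] rot [-0.0023 -0.0037  0.2883] dist 310.0 F [-0.  -0.2 -1.9] w 0.221
```

View pics/g4s.png

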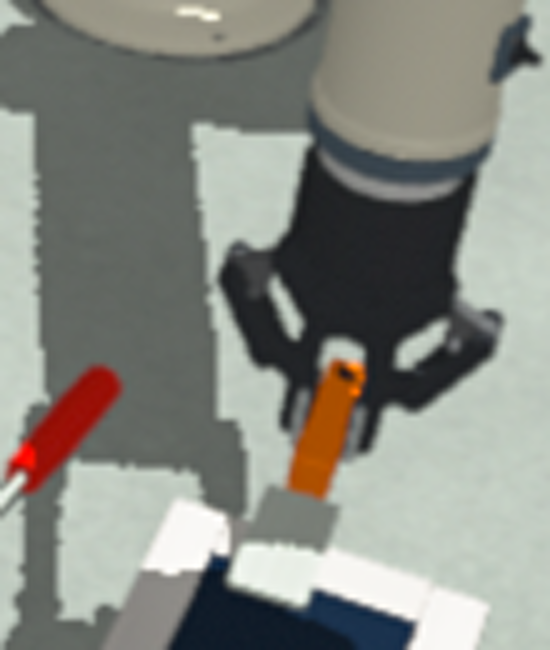

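The gauge is held, with the handle at about (335,420) in the crop. Next I'll carry it across.

Call:
{"method": "jog_arm", "body": {
  "series": [
    [[-8,18,0],[0,0,0.02]],
    [[-21,50,0],[0,0,0.05]],
    [[-36,87,0],[0,0,0.09]],
    [[-52,124,0],[0,0,0.13]],
    [[-67,161,0],[0,0,0.17]],
    [[-83,198,0],[0,0,0.21]],
    [[-98,235,0],[-0.002,-0.003,0.25]],
    [[-110,264,0],[-0.002,-0.004,0.28]]
  ]
}}

```text
time: 6.45
tcp_pos: [0.4934, 0.0556, 0.1477]
tcp_rot: [[0.993, -0.114, -0.005], [-0.114, -0.993, -0.001], [-0.005, 0.002, -1.0]]
ft_force: [0.9, 0.1, -2.6]
gripper_width: 0.223
```

```bash
python3 go.py 0.4904 0.0346 0.08 -6.9
```

```text
t 6.45 tcp [0.4934 0.0556 0.1477] yaw -6.56 shift [-0.3 21.1 67.7] rot [0.002  0.0045 0.006 ] dist 71.0 F [ 0.9  0.1 -2.6] w 0.223
```

Call:
{"method": "jog_arm", "body": {
  "series": [
    [[0,10,5],[0.002,0.004,0.003]],
    [[0,18,20],[0.002,0.004,0.006]],
    [[0,21,38],[0.002,0.004,0.006]],
    [[0,21,54],[0.002,0.004,0.006]],
    [[0,21,64],[0.002,0.004,0.006]],
    [[0,21,68],[0.002,0.004,0.006]],
    [[0,21,68],[0.002,0.004,0.006]],
    [[0,21,68],[0.002,0.004,0.006]]
  ]
}}

```text
time: 7.25
tcp_pos: [0.4911, 0.0351, 0.0804]
tcp_rot: [[0.993, -0.119, 0.001], [-0.119, -0.993, 0.0], [0.001, -0.0, -1.0]]
ft_force: [-0.4, 1.0, -1.4]
gripper_width: 0.223
```

```bash
python3 go.py 0.4904 0.0346 0.038 -6.9; python3 shot.py h1s scene 235 170 110 100 7;python3 shot.py h1t top 240 150 80 90 6
```

```text
t 7.25 tcp [0.4911 0.0351 0.0804] yaw -6.86 shift [-0.7  0.6 42.4] rot [-0.0003 -0.0005  0.0007] dist 42.0 F [-0.4  1.  -1.4] w 0.223
```

View pics/h1s.png

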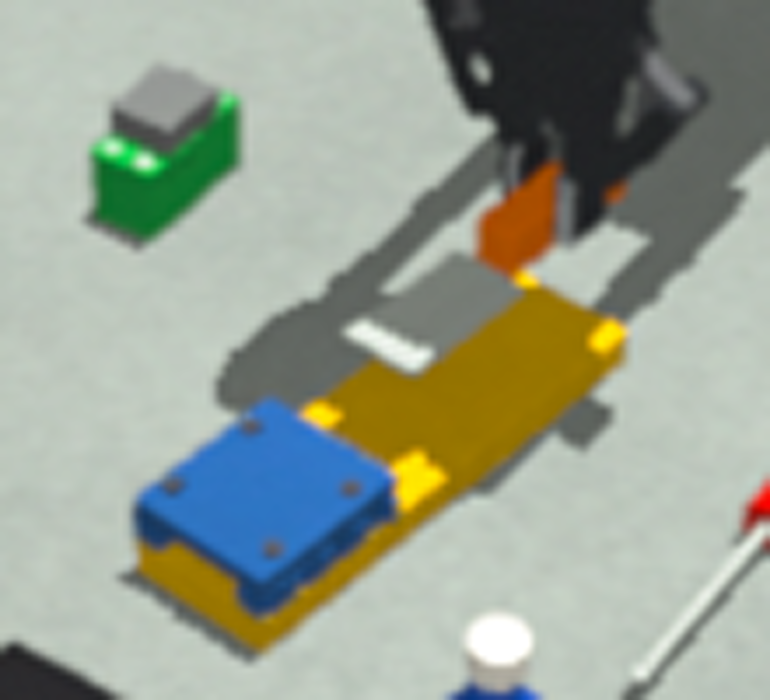

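View pics/h1t.png

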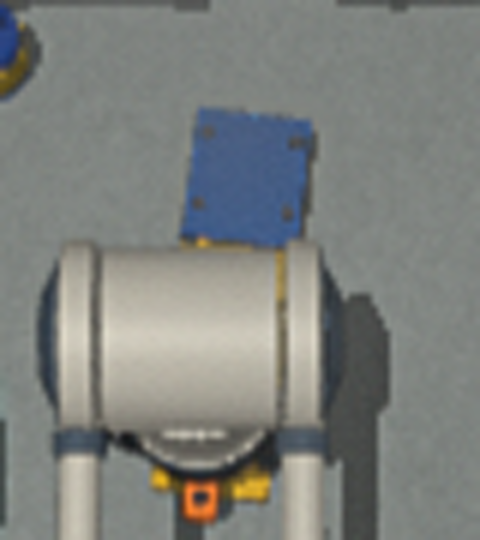

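The gauge is above the ledge with its tip at about (345,330)–(430,370) in the crop. I'll lower to just above the floor and check alignment there.

Call:
{"method": "jog_arm", "body": {
  "series": [
    [[-1,1,10],[0,0,0]],
    [[-1,1,24],[0,0,0]],
    [[-1,1,35],[0,0,0]],
    [[-1,1,41],[0,0,0]],
    [[-1,1,42],[0,0,0]],
    [[-1,1,42],[0,0,0]]
  ]
}}

```text
time: 7.95
tcp_pos: [0.4901, 0.034, 0.0384]
tcp_rot: [[0.993, -0.12, 0.001], [-0.12, -0.993, 0.0], [0.001, -0.0, -1.0]]
ft_force: [-0.2, 0.2, -2.3]
gripper_width: 0.22
```

```bash
python3 go.py 0.4904 0.0346 0.038 -6.9; python3 shot.py h2s scene 240 190 100 80 8
```

```text
t 7.95 tcp [0.4901 0.034  0.0384] yaw -6.88 shift [ 0.2 -0.6  0.4] rot [-0.0003 -0.0006  0.0003] dist 1.0 F [-0.2  0.2 -2.3] w 0.22
```

View pics/h2s.png

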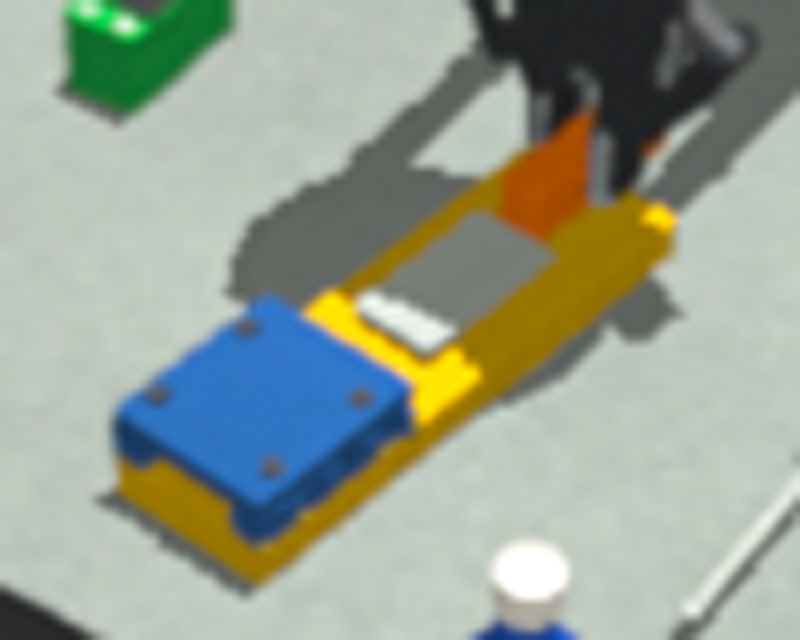

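```bash
python3 - <<'E'
from vis import *
c=(240,190,8)
g=fit([("scene",c,[((.07,-.018,.004),(355,299)),((.07,.018,.004),(428,354)),((0,-.018,.004),(480,212)),((0,.018,.004),(553,255))])],[.53,.03,-.1],.024)
h=fit([("scene",c,[((.05,-.035,.042),(268,294)),((.05,.035,.042),(412,386)),((.13,.035,.042),(262,510)),((.13,-.035,.042),(118,410))])],[.57,.03,-.1])
for H in (h,np.array([.578,.0268,-.1227])):
    d=g[:2]-H[:2]; cc,s=np.cos(H[2]),np.sin(H[2]); print("gauge in holder",(cc*d[0]+s*d[1]).round(4),(-s*d[0]+cc*d[1]).round(4),"dyaw",np.degrees(g[2]-H[2]).round(1))
E
```

```text
[ 0.5316  0.0325 -0.1351] deg -7.74 rms px 0.32 
 [[-0.3, 0.8], [-0.0, -0.3], [0.1, -0.2], [0.3, -0.0]]
[ 0.5775  0.0266 -0.117 ] deg -6.7 rms px 0.45 
 [[0.1, -0.1], [0.8, -0.2], [-0.1, -0.0], [-0.9, 0.2]]
gauge in holder -0.0463 0.0005 dyaw -1.0
gauge in holder -0.0467 -0.0 dyaw -0.7
```

Call:
{"method": "jog_arm", "body": {
  "series": [
    [[4,0,0],[0,0,0]],
    [[12,0,0],[0,0,0]],
    [[22,0,0],[0,0,0]],
    [[32,0,0],[0,0,0]],
    [[42,0,0],[0,0,0]],
    [[50,0,0],[0,0,0]],
    [[55,0,0],[0,0,0]],
    [[55,0,0],[0,0,0]]
  ]
}}

```text
time: 8.8
tcp_pos: [0.5456, 0.0273, 0.0389]
tcp_rot: [[0.993, -0.12, 0.001], [-0.12, -0.993, 0.0], [0.001, -0.0, -1.0]]
ft_force: [0.0, 0.5, -2.0]
gripper_width: 0.222
```

```bash
python3 go.py 0.585 0.0232 0.038 -6.9; python3 shot.py h3s scene 240 190 100 80 8
```

```text
t 8.8 tcp [0.5456 0.0273 0.0389] yaw -6.89 shift [39.6 -0.7  0.9] rot [-0.0003 -0.0013  0.0001] dist 40.0 F [ 0.   0.5 -2. ] w 0.222
```

View pics/h3s.png

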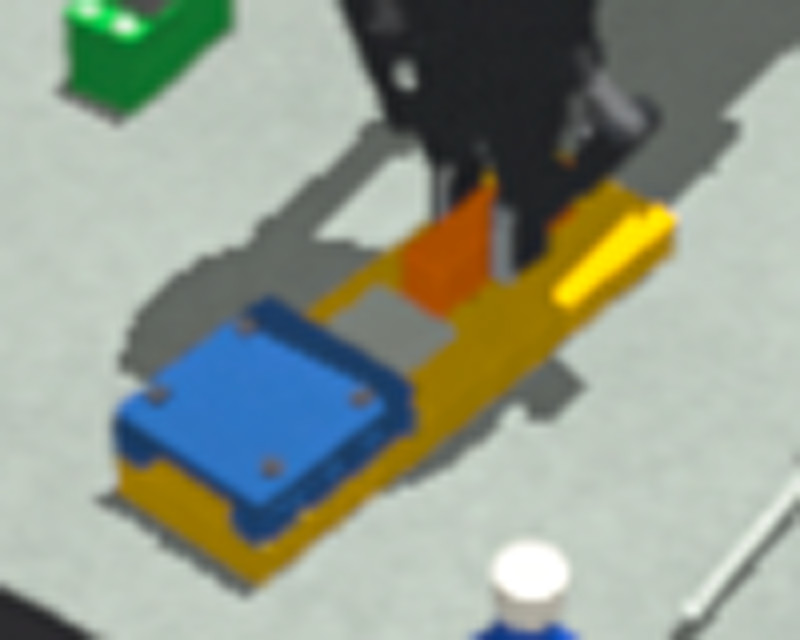

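The blade is entering the slot and stays centred, with no lateral force. I'll continue the push.

Call:
{"method": "jog_arm", "body": {
  "series": [
    [[4,0,0],[0,0,0]],
    [[11,0,0],[0,0,0]],
    [[19,0,0],[0,0,0]],
    [[26,0,0],[0,0,0]],
    [[31,0,1],[0,0,0]],
    [[34,0,1],[0,0,0]],
    [[35,0,2],[0,0,0]],
    [[35,0,2],[0,0,0]]
  ]
}}

```text
time: 9.65
tcp_pos: [0.5797, 0.0232, 0.0365]
tcp_rot: [[0.993, -0.12, 0.0], [-0.12, -0.993, 0.0], [0.0, -0.0, -1.0]]
ft_force: [-0.1, 0.6, -2.4]
gripper_width: 0.222
```

```bash
python3 go.py 0.585 0.0232 0.036 -6.9; python3 shot.py h4s scene 240 190 100 80 8
```

```text
t 9.65 tcp [0.5797 0.0232 0.0365] yaw -6.89 shift [ 5.2 -0.6  0.5] rot [-0.0002 -0.0003  0.0003] dist 5.0 F [-0.1  0.6 -2.4] w 0.222
```

View pics/h4s.png

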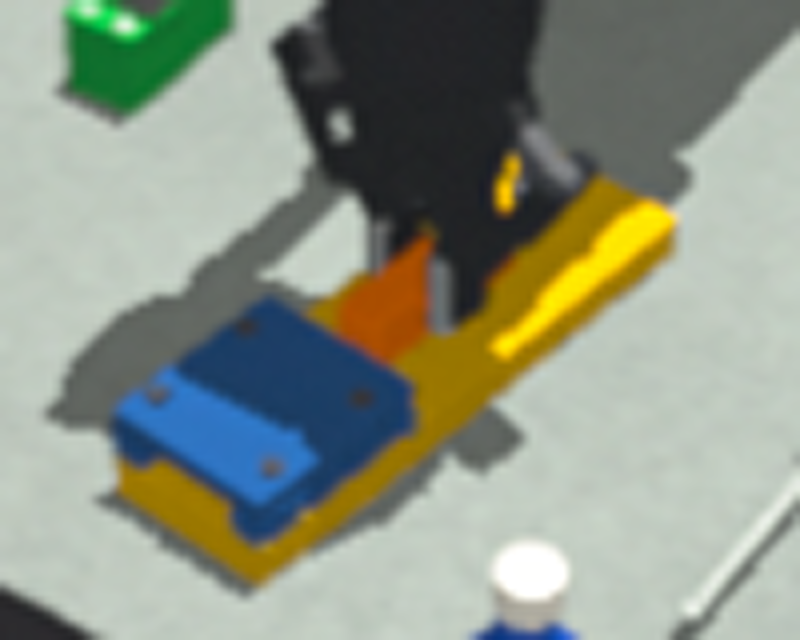

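Call:
{"method": "jog_arm", "body": {
  "series": [
    [[2,0,0],[0,0,0]],
    [[4,0,0],[0,0,0]],
    [[5,0,1],[0,0,0]],
    [[6,0,1],[0,0,0]],
    [[7,0,1],[0,0,0]],
    [[7,0,1],[0,0,0]]
  ]
}}

```text
time: 10.3
tcp_pos: [0.5855, 0.0225, 0.0354]
tcp_rot: [[0.993, -0.12, -0.003], [-0.12, -0.993, 0.0], [-0.003, -0.0, -1.0]]
ft_force: [-5.3, 0.9, 0.6]
gripper_width: 0.22
```

```bash
python3 go.py 0.588 0.0232 0.035 -6.9
```

```text
t 10.3 tcp [0.5855 0.0225 0.0354] yaw -6.88 shift [ 2.4 -1.   0.4] rot [-0.      0.0029  0.0004] dist 3.0 F [-5.3  0.9  0.6] w 0.22
```

Call:
{"method": "jog_arm", "body": {
  "series": [
    [[1,0,0],[0,0,0]],
    [[2,0,0],[0,0,0]],
    [[2,0,0],[0,0,0]]
  ]
}}

```text
time: 10.6
tcp_pos: [0.5855, 0.0225, 0.0354]
tcp_rot: [[0.993, -0.119, -0.008], [-0.119, -0.993, 0.001], [-0.008, 0.0, -1.0]]
ft_force: [-10.2, 1.5, 4.2]
gripper_width: 0.223
```

```bash
python3 go.py 0.588 0.0232 0.035 -6.9; python3 shot.py h5s scene 240 190 100 80 8
```

```text
t 10.6 tcp [0.5855 0.0225 0.0354] yaw -6.86 shift [ 2.4 -1.   0.4] rot [0.0002 0.008  0.0007] dist 3.0 F [-10.2   1.5   4.2] w 0.223
```

View pics/h5s.png

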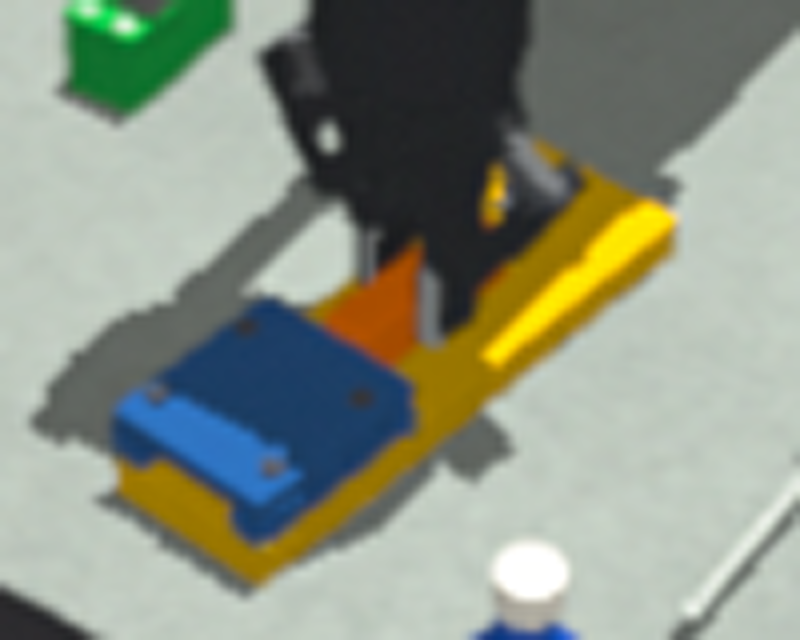

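The handle face is against the cover: another 2 mm of command gave 10 N and no movement. I'll release and retreat upward.

Call:
{"method": "jog_arm", "body": {
  "series": [
    [[-1,0,0],[0,0.008,0]],
    [[-1,0,0],[0,0.008,0]],
    [[-1,0,0],[0,0.008,0]],
    [[-1,0,0],[0,0.008,0]],
    [[-1,0,0],[0,0.008,0]],
    [[-1,0,0],[0,0.008,0]]
  ],
  "jaw": 45
}}

```text
time: 11.25
tcp_pos: [0.5846, 0.0226, 0.0354]
tcp_rot: [[0.993, -0.12, 0.0], [-0.12, -0.993, -0.0], [0.0, 0.0, -1.0]]
ft_force: [-0.1, 0.5, 0.5]
gripper_width: 0.527
```

Call:
{"method": "jog_arm", "body": {
  "series": [
    [[0,0,-8],[0,0,0]],
    [[0,0,-25],[0,0,0]],
    [[0,0,-50],[0,0,0]],
    [[0,0,-80],[0,0,0]],
    [[0,0,-110],[0,0,0]],
    [[0,0,-140],[0,0,0]],
    [[0,0,-160],[0,0,0]],
    [[0,0,-170],[0,0,0]]
  ]
}}

```text
time: 12.05
tcp_pos: [0.5853, 0.0226, 0.209]
tcp_rot: [[0.993, -0.12, 0.005], [-0.12, -0.993, -0.0], [0.005, -0.0, -1.0]]
ft_force: [0.3, -0.2, 0.5]
gripper_width: 0.525
```

```bash
python3 go.py 0.544 -0.3639 0.21 12.5; python3 shot.py h6s scene 240 190 100 80 8;python3 shot.py h6t top 240 150 80 90 6
```

```text
t 12.05 tcp [0.5853 0.0226 0.209 ] yaw -6.87 shift [  5.2 388.7  -1.1] rot [ 0.0006 -0.0048 -0.338 ] dist 389.0 F [ 0.3 -0.2  0.5] w 0.525
```

View pics/h6s.png

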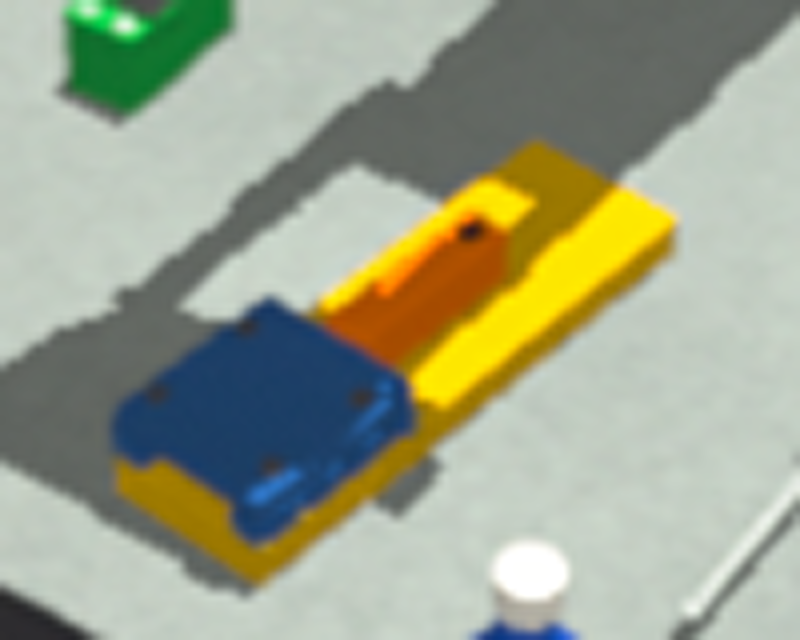

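The gauge is home: its handle front is flush with the cover at about (330,320)–(380,360), and it's released. Next I'll go above the tray bar.

Call:
{"method": "jog_arm", "body": {
  "series": [
    [[0,15,0],[0,0,-0.02]],
    [[0,45,0],[0,0,-0.05]],
    [[1,85,0],[0,0,-0.09]],
    [[2,128,0],[0,0,-0.13]],
    [[2,171,0],[0,0,-0.17]],
    [[3,214,0],[0,0,-0.21]],
    [[4,257,0],[0,-0.005,-0.25]],
    [[4,300,0],[0,-0.005,-0.28]]
  ]
}}

```text
time: 12.95
tcp_pos: [0.5525, -0.2771, 0.2053]
tcp_rot: [[0.987, 0.161, -0.004], [0.161, -0.987, 0.001], [-0.004, -0.002, -1.0]]
ft_force: [0.4, 0.0, -0.1]
gripper_width: 0.521
```

```bash
python3 go.py 0.545 -0.363 0.15 12.5
```

```text
t 12.95 tcp [ 0.5525 -0.2771  0.2053] yaw 9.27 shift [-21.   83.7  55.2] rot [-0.0018  0.0037 -0.0564] dist 102.0 F [ 0.4  0.  -0.1] w 0.521
```

Call:
{"method": "jog_arm", "body": {
  "series": [
    [[-6,25,0],[0,0,-0.02]],
    [[-13,50,3],[0,0,-0.04]],
    [[-18,70,15],[-0.002,0.004,-0.056]],
    [[-21,80,30],[-0.002,0.004,-0.056]],
    [[-21,84,43],[-0.002,0.004,-0.056]],
    [[-21,84,52],[-0.002,0.004,-0.056]],
    [[-21,84,55],[-0.002,0.004,-0.056]],
    [[-21,84,55],[-0.002,0.004,-0.056]]
  ],
  "jaw": 50
}}

```text
time: 13.75
tcp_pos: [0.5452, -0.3621, 0.1496]
tcp_rot: [[0.976, 0.217, -0.0], [0.217, -0.976, 0.001], [-0.0, -0.001, -1.0]]
ft_force: [0.2, 0.2, 0.2]
gripper_width: 0.585
```

```bash
python3 go.py 0.545 -0.363 0.083 12.5; python3 shot.py t1s scene 150 90 110 110 5;python3 shot.py t1t top 350 170 70 80 7
```

```text
t 13.75 tcp [ 0.5452 -0.3621  0.1496] yaw 12.54 shift [-0.4  0.8 66.6] rot [-0.0009  0.0003  0.0007] dist 67.0 F [0.2 0.2 0.2] w 0.585
```

View pics/t1s.png

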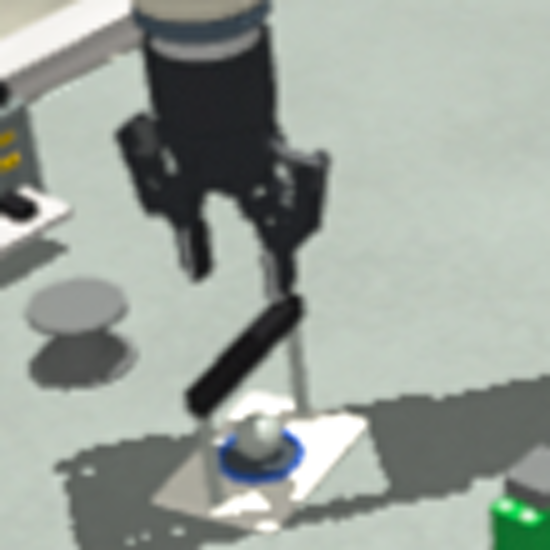

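View pics/t1t.png

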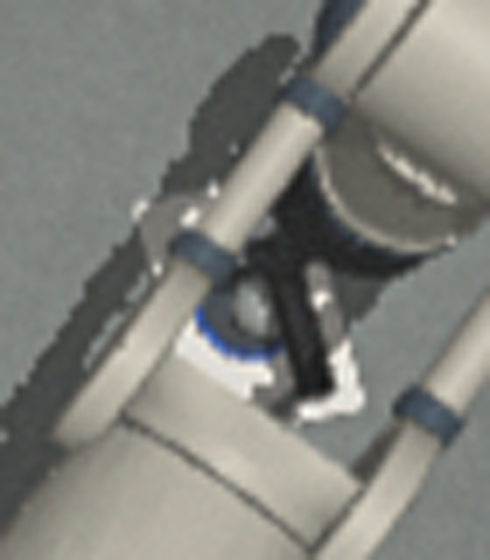

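Call:
{"method": "jog_arm", "body": {
  "series": [
    [[0,1,8],[0,0,0]],
    [[0,1,22],[0,0,0]],
    [[0,1,38],[0,0,0]],
    [[0,1,52],[0,0,0]],
    [[0,1,62],[0,0,0]],
    [[0,1,67],[0,0,0]],
    [[0,1,67],[0,0,0]],
    [[0,1,67],[0,0,0]]
  ]
}}

```text
time: 14.65
tcp_pos: [0.5461, -0.3639, 0.0846]
tcp_rot: [[0.976, 0.217, 0.002], [0.217, -0.976, -0.001], [0.002, 0.002, -1.0]]
ft_force: [0.6, 0.6, 0.4]
gripper_width: 0.585
```

```bash
python3 go.py 0.545 -0.363 0.083 12.5; python3 shot.py t2s scene 150 90 110 110 5
```

```text
t 14.65 tcp [ 0.5461 -0.3639  0.0846] yaw 12.53 shift [-0.8 -1.1  1.6] rot [ 0.0015 -0.0017  0.0005] dist 2.0 F [0.6 0.6 0.4] w 0.585
```

View pics/t2s.png

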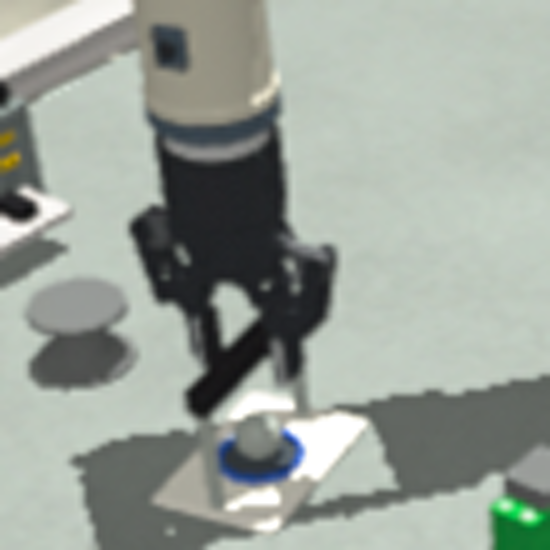

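The bar sits between the fingers, which are at about (205,350) and (290,360) in the crop. I'll close in stages.

Call:
{"method": "jog_arm", "body": {
  "series": [
    [[0,-1,1],[0,0,0]],
    [[-1,-1,1],[0,-0.002,0]],
    [[-1,-1,1],[0,-0.002,0]],
    [[-1,-1,1],[0,-0.002,0]]
  ],
  "jaw": 22,
  "grip_force": 50
}}

```text
time: 15.1
tcp_pos: [0.5451, -0.3633, 0.0843]
tcp_rot: [[0.976, 0.217, 0.001], [0.217, -0.976, -0.002], [0.0, 0.002, -1.0]]
ft_force: [-1.2, -0.3, -0.3]
gripper_width: 0.259
```

Call:
{"method": "jog_arm", "body": {
  "series": [
    [[0,0,0],[0,0,0]],
    [[0,0,0],[0,0,0]],
    [[0,0,0],[0,0,0]],
    [[0,0,0],[0,0,0]],
    [[0,0,0],[0,0,0]],
    [[0,0,0],[0,0,0]]
  ],
  "jaw": 8,
  "grip_force": 60
}}

```text
time: 15.7
tcp_pos: [0.5451, -0.3635, 0.0843]
tcp_rot: [[0.976, 0.217, 0.001], [0.217, -0.976, -0.003], [0.0, 0.003, -1.0]]
ft_force: [1.5, -3.1, -1.4]
gripper_width: 0.176
```

```bash
python3 go.py 0.545 -0.363 0.083 12.5; python3 shot.py t3s scene 160 120 90 90 6
```

```text
t 15.7 tcp [ 0.5451 -0.3635  0.0843] yaw 12.53 shift [ 0.  -0.6  1.3] rot [ 0.0028 -0.0004  0.0004] dist 1.0 F [ 1.5 -3.1 -1.4] w 0.176
```

View pics/t3s.png

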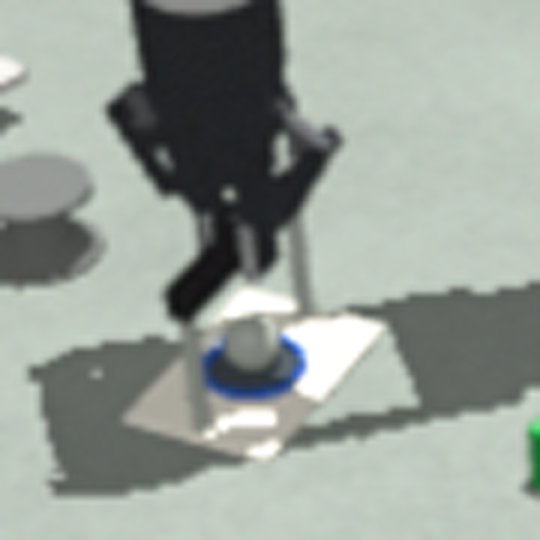

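Call:
{"method": "jog_arm", "body": {
  "series": [
    [[0,0,-1],[0,0,0]],
    [[0,0,-4],[0,0,0]],
    [[0,0,-9],[0,0,0]],
    [[0,0,-16],[0,0,0]],
    [[0,0,-23],[0,0,0]],
    [[0,0,-29],[0,0,0]],
    [[0,0,-33],[0,0,0]],
    [[0,0,-35],[0,0,0]]
  ]
}}

```text
time: 16.55
tcp_pos: [0.5453, -0.3636, 0.1203]
tcp_rot: [[0.976, 0.217, 0.002], [0.217, -0.976, -0.003], [0.001, 0.004, -1.0]]
ft_force: [0.9, -1.0, -4.0]
gripper_width: 0.178
```

```bash
python3 go.py 0.545 -0.363 0.215 12.5; python3 shot.py t4s scene 160 100 90 100 6
```

```text
t 16.55 tcp [ 0.5453 -0.3636  0.1203] yaw 12.52 shift [ -0.   -0.3 -94.7] rot [ 0.0036 -0.0011  0.0004] dist 95.0 F [ 0.9 -1.  -4. ] w 0.178
```

View pics/t4s.png

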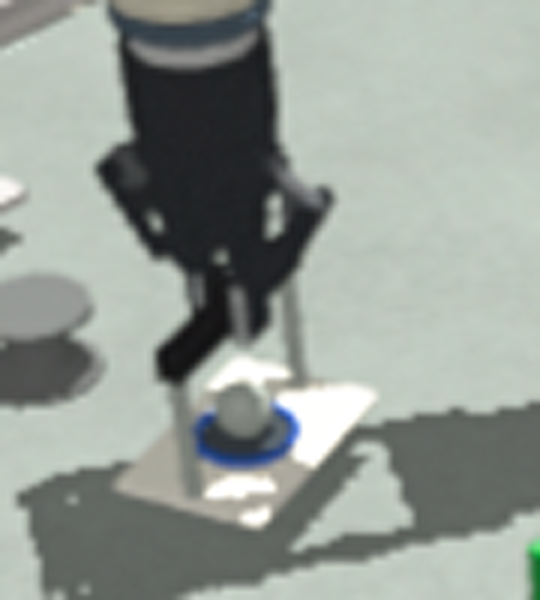

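The tray is lifted and the ball is in the ring at about (243,412) in the crop. I'll continue up.

Call:
{"method": "jog_arm", "body": {
  "series": [
    [[0,0,-2],[0.001,0,0]],
    [[0,0,-8],[0.002,0,0]],
    [[0,0,-19],[0.003,0,0]],
    [[0,0,-32],[0.003,0,0]],
    [[0,0,-44],[0.003,0,0]],
    [[0,0,-53],[0.003,0,0]],
    [[0,0,-58],[0.003,0,0]],
    [[0,0,-60],[0.003,0,0]]
  ]
}}

```text
time: 17.4
tcp_pos: [0.5454, -0.3636, 0.1814]
tcp_rot: [[0.976, 0.217, 0.002], [0.217, -0.976, -0.001], [0.002, 0.002, -1.0]]
ft_force: [0.3, 1.1, -4.3]
gripper_width: 0.179
```

Call:
{"method": "jog_arm", "body": {
  "series": [
    [[0,0,-1],[0,0,0]],
    [[0,0,-5],[0,0,0]],
    [[0,0,-11],[0,0,0]],
    [[0,0,-19],[0,0,0]],
    [[0,0,-26],[0,0,0]],
    [[0,0,-31],[0,0,0]],
    [[0,0,-34],[0,0,0]],
    [[0,0,-35],[0,0,0]]
  ]
}}

```text
time: 18.2
tcp_pos: [0.5454, -0.3636, 0.217]
tcp_rot: [[0.976, 0.217, 0.003], [0.217, -0.976, -0.002], [0.003, 0.002, -1.0]]
ft_force: [0.0, -0.0, -4.1]
gripper_width: 0.178
```

```bash
python3 go.py 0.599 0.353 0.218 12.5; python3 shot.py t5s scene 150 60 110 120 5
```

```text
t 18.2 tcp [ 0.5454 -0.3636  0.217 ] yaw 12.52 shift [ 207.7 -687.9   -2. ] rot [ 0.0023 -0.0025  0.0004] dist 719.0 F [ 0.  -0.  -4.1] w 0.178
```

View pics/t5s.png

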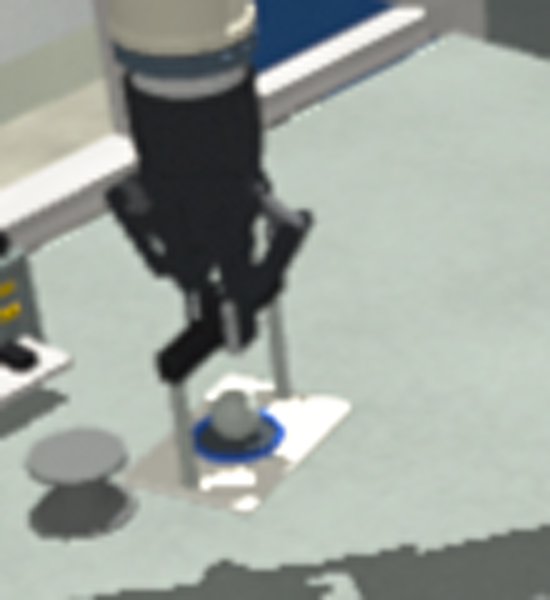

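Call:
{"method": "jog_arm", "body": {
  "series": [
    [[0,-1,0],[0,0,0]],
    [[1,-4,0],[0.001,-0.001,0]],
    [[3,-9,0],[0.001,-0.001,0]],
    [[5,-15,0],[0.002,-0.002,0]],
    [[7,-24,0],[0.002,-0.002,0]],
    [[10,-34,0],[0.002,-0.002,0]],
    [[14,-46,0],[0.002,-0.002,0]],
    [[17,-57,0],[0.002,-0.002,0]]
  ]
}}

```text
time: 19.05
tcp_pos: [0.5498, -0.3028, 0.2168]
tcp_rot: [[0.976, 0.217, 0.001], [0.217, -0.976, 0.0], [0.001, -0.0, -1.0]]
ft_force: [-0.3, 0.0, -3.7]
gripper_width: 0.175
```

Call:
{"method": "jog_arm", "body": {
  "series": [
    [[5,-17,0],[0,0,0]],
    [[9,-29,0],[0,0,0]],
    [[12,-40,0],[0,0,0]],
    [[16,-52,0],[0,0,0]],
    [[19,-63,0],[0,0,0]],
    [[23,-75,0],[0,0,0]],
    [[26,-86,0],[0,0,0]],
    [[29,-98,0],[0,0,0]]
  ]
}}

```text
time: 19.85
tcp_pos: [0.5568, -0.2, 0.2168]
tcp_rot: [[0.976, 0.217, 0.001], [0.217, -0.976, 0.0], [0.001, -0.0, -1.0]]
ft_force: [-0.3, -0.1, -3.3]
gripper_width: 0.174
```

```bash
python3 go.py 0.599 0.353 0.218 12.5; python3 shot.py t6s scene 190 60 110 150 4
```

```text
t 19.85 tcp [ 0.5568 -0.2     0.2168] yaw 12.55 shift [ 161.3 -530.6   -1.1] rot [-0.     -0.0005  0.0008] dist 555.0 F [-0.3 -0.1 -3.3] w 0.174
```

View pics/t6s.png

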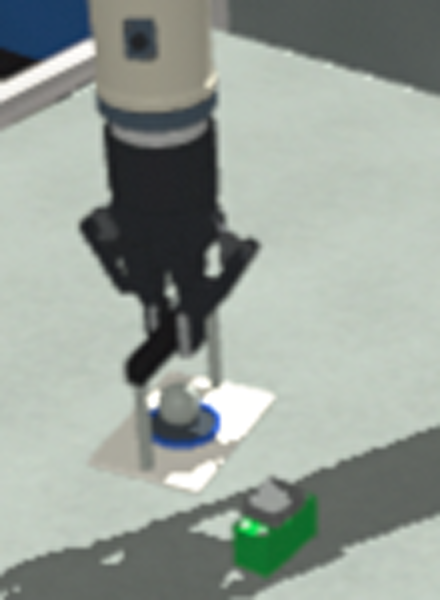

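Call:
{"method": "jog_arm", "body": {
  "series": [
    [[1,-4,0],[0,0,0]],
    [[3,-11,0],[0,0,0]],
    [[6,-20,0],[0,0,0]],
    [[10,-32,0],[0,0,0]],
    [[13,-43,0],[0,0,0]],
    [[16,-55,0],[0,0,0]],
    [[20,-66,0],[0,0,0]],
    [[23,-78,0],[0,0,0]]
  ]
}}

```text
time: 20.7
tcp_pos: [0.5625, -0.1158, 0.2172]
tcp_rot: [[0.976, 0.219, 0.001], [0.219, -0.976, 0.002], [0.001, -0.002, -1.0]]
ft_force: [-0.3, -0.3, -4.4]
gripper_width: 0.174
```

Call:
{"method": "jog_arm", "body": {
  "series": [
    [[4,-13,0],[0,0,0]],
    [[7,-24,0],[0,0,0]],
    [[11,-36,0],[0,0,0]],
    [[14,-47,0],[0,0,0]],
    [[18,-59,0],[0,0,0]],
    [[21,-70,0],[0,0,0]],
    [[25,-82,0],[0,0,0]],
    [[28,-93,0],[0,0,0]]
  ]
}}

```text
time: 21.5
tcp_pos: [0.5696, -0.0178, 0.2173]
tcp_rot: [[0.976, 0.219, 0.001], [0.219, -0.976, 0.002], [0.001, -0.002, -1.0]]
ft_force: [-1.1, -0.3, -3.1]
gripper_width: 0.175
```

Call:
{"method": "jog_arm", "body": {
  "series": [
    [[4,-13,0],[0,0,0]],
    [[7,-24,0],[0,0,0]],
    [[11,-36,0],[0,0,0]],
    [[14,-47,0],[0,0,0]],
    [[18,-59,0],[0,0,0]],
    [[21,-70,0],[0,0,0]],
    [[25,-82,0],[0,0,0]],
    [[28,-93,0],[0,0,0]]
  ]
}}

```text
time: 22.3
tcp_pos: [0.5766, 0.0802, 0.2175]
tcp_rot: [[0.976, 0.219, 0.001], [0.219, -0.976, 0.002], [0.001, -0.002, -1.0]]
ft_force: [-0.3, 0.1, -5.0]
gripper_width: 0.181
```

```bash
python3 go.py 0.599 0.353 0.218 12.5; python3 shot.py t7s scene 250 60 120 150 4
```

```text
t 22.3 tcp [0.5766 0.0802 0.2175] yaw 12.67 shift [ 8.170e+01 -2.613e+02  1.000e-01] rot [-0.0017 -0.0013  0.0029] dist 274.0 F [-0.3  0.1 -5. ] w 0.181
```

View pics/t7s.png

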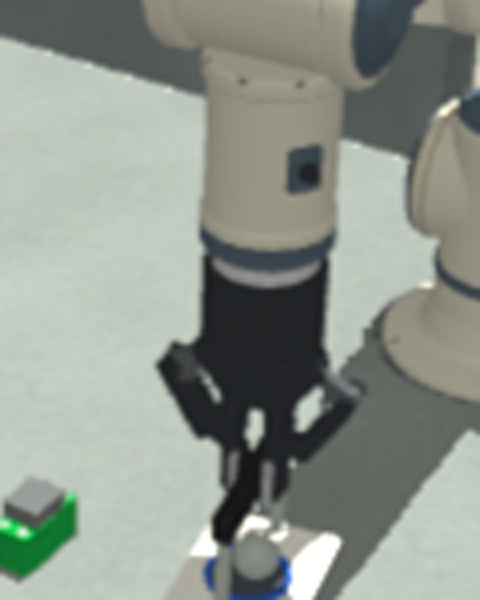

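Call:
{"method": "jog_arm", "body": {
  "series": [
    [[1,-4,0],[0,0,0]],
    [[3,-11,0],[0,0,0]],
    [[6,-20,0],[-0.001,0,0]],
    [[10,-32,0],[-0.001,0,0]],
    [[13,-43,0],[-0.001,0,0]],
    [[17,-55,0],[-0.001,0,0]],
    [[20,-66,0],[-0.001,0,0]],
    [[24,-78,0],[-0.001,0,0]]
  ]
}}

```text
time: 23.15
tcp_pos: [0.5827, 0.1643, 0.2177]
tcp_rot: [[0.975, 0.221, 0.001], [0.221, -0.975, 0.002], [0.001, -0.002, -1.0]]
ft_force: [0.0, -0.0, -4.9]
gripper_width: 0.177
```

Call:
{"method": "jog_arm", "body": {
  "series": [
    [[4,-13,0],[0,0,0]],
    [[7,-24,0],[0,0,0]],
    [[11,-36,0],[0,0,0]],
    [[15,-47,0],[0,0,0]],
    [[18,-59,0],[0,0,0]],
    [[22,-70,0],[0,0,0]],
    [[26,-81,0],[0,0,0]],
    [[29,-90,0],[0,0,0]]
  ]
}}

```text
time: 23.95
tcp_pos: [0.5912, 0.2595, 0.2179]
tcp_rot: [[0.975, 0.221, 0.001], [0.221, -0.975, 0.002], [0.001, -0.002, -1.0]]
ft_force: [-0.5, 0.1, -4.6]
gripper_width: 0.173
```

```bash
python3 go.py 0.599 0.353 0.215 12.5
```

```text
t 23.95 tcp [0.5912 0.2595 0.2179] yaw 12.78 shift [ 28.2 -89.4   3.1] rot [-0.0022 -0.0015  0.0049] dist 94.0 F [-0.5  0.1 -4.6] w 0.173
```

Call:
{"method": "jog_arm", "body": {
  "series": [
    [[3,-11,0],[0,0,0]],
    [[6,-20,0],[0,0,0.001]],
    [[9,-30,1],[-0.001,0,0.002]],
    [[12,-39,1],[-0.001,0,0.003]],
    [[15,-48,1],[-0.001,0,0.004]],
    [[17,-55,1],[-0.001,0,0.004]],
    [[19,-62,1],[-0.001,0,0.004]],
    [[21,-68,1],[-0.001,0,0.004]]
  ]
}}

```text
time: 24.75
tcp_pos: [0.5967, 0.3311, 0.2171]
tcp_rot: [[0.976, 0.217, 0.001], [0.217, -0.976, 0.001], [0.001, -0.001, -1.0]]
ft_force: [-0.2, -0.2, -4.4]
gripper_width: 0.176
```

Call:
{"method": "jog_arm", "body": {
  "series": [
    [[2,-6,0],[0,0,0]],
    [[3,-10,0],[0,0,0]],
    [[4,-13,0],[0,0,0]],
    [[5,-16,0],[0,0,0]],
    [[5,-18,0],[0,0,0]],
    [[6,-19,0],[0,0,0]],
    [[6,-20,0],[0,0,0]],
    [[6,-20,0],[0,0,0]]
  ]
}}

```text
time: 25.55
tcp_pos: [0.5982, 0.3519, 0.2171]
tcp_rot: [[0.976, 0.217, 0.001], [0.217, -0.976, 0.002], [0.001, -0.001, -1.0]]
ft_force: [-0.0, -0.6, -5.2]
gripper_width: 0.174
```

Call:
{"method": "jog_arm", "body": {
  "series": [
    [[0,0,0],[0,0,0]],
    [[0,0,0],[0,0,0]],
    [[0,0,0],[0,0,0]],
    [[0,0,0],[0,0,0]],
    [[0,0,0],[0,0,0]]
  ]
}}

```text
time: 26.05
tcp_pos: [0.5982, 0.3519, 0.2171]
tcp_rot: [[0.976, 0.217, 0.001], [0.217, -0.976, 0.001], [0.001, -0.001, -1.0]]
ft_force: [-0.1, 0.6, -4.1]
gripper_width: 0.173
```

```bash
python3 go.py 0.599 0.353 0.215 12.5; python3 shot.py f1s scene 340 180 110 140 4;python3 shot.py f1t top 150 150 80 90 6; python3 shot.py f1h scene 230 180 130 90 6
```

```text
t 26.05 tcp [0.5982 0.3519 0.2171] yaw 12.55 shift [ 1.  -0.9  2.1] rot [-0.0012 -0.0014  0.0008] dist 3.0 F [-0.1  0.6 -4.1] w 0.173
```

View pics/f1s.png

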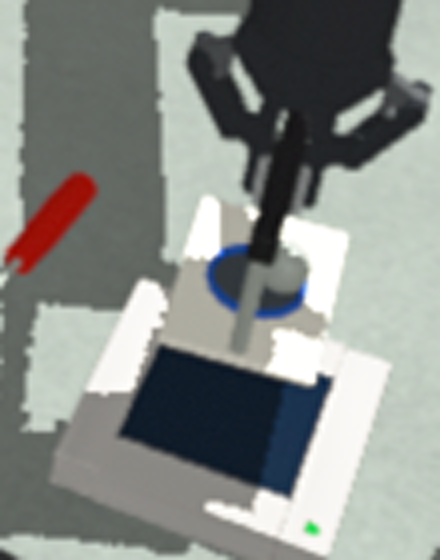

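View pics/f1t.png

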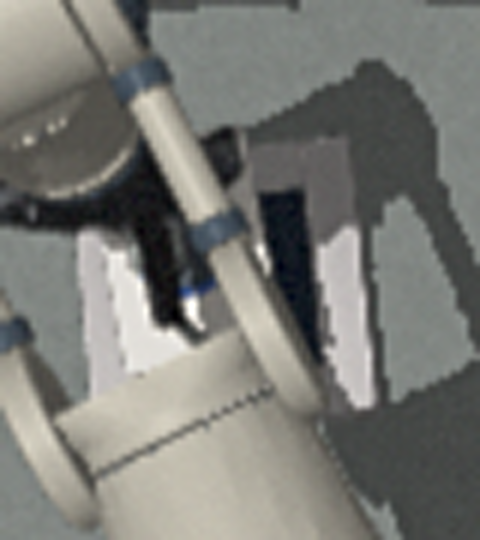

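View pics/f1h.png

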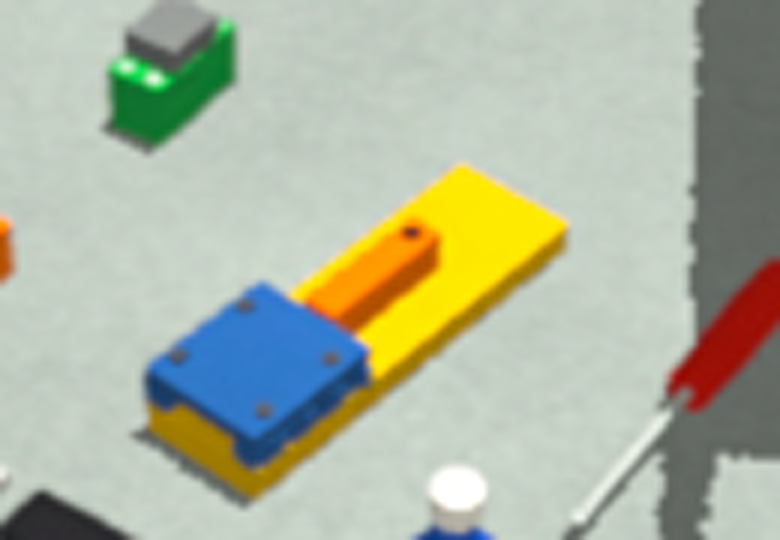

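The scene view shows the tray above the scanner with the ball against the right side of the ring at (287,275), and the gauge still home. I'll check the tray and ball positions by numbers.

```bash
python3 - <<'E'
from vis import *
c=(340,180,4)
L=[((-.065,-.045),(206,195)),((-.065,.045),(350,231)),((.065,.045),(320,384)),((.065,-.045),(162,345))]
for z in(.12,.13,.14):
    print(z); f=fit([("scene",c,[((*m,.006),u) for m,u in L])],[.6,.35,.2],z)
z=.13
print("ball pred mid pocket",(proj("scene",[.5982,.3519,z+.022])[0]-[340,180]+.5)*4)
def back(u,z):
    K,R,t=CAM["scene"]; d=R.T@np.linalg.inv(K)@np.r_[px(c,[u])[0],1]; o=-R.T@t; return o+d*(z-o[2])/d[2]
print("ball",back((287,275),z+.022).round(4),"ring",back((257,281),z+.011).round(4))
E
python3 shot.py f2s scene 370 210 70 80 8
```

```text
0.12
[0.5876 0.3525 0.2401] deg 13.76 rms px 0.66 
 [[-0.2, 1.1], [-0.1, 0.9], [-0.0, -0.3], [0.4, -1.1]]
0.13
[0.5972 0.3547 0.2412] deg 13.82 rms px 0.52 
 [[-0.4, 0.6], [0.1, 0.6], [0.1, -0.2], [0.1, -1.1]]
0.14
[0.6071 0.3571 0.2445] deg 14.01 rms px 0.48 
 [[-0.7, 0.3], [0.3, 0.3], [0.4, -0.0], [-0.2, -1.0]]
ball pred mid pocket [259.34591959 265.69780813]
ball [0.5963 0.3688 0.152 ] ring [0.5998 0.3534 0.141 ]
```

View pics/f2s.png

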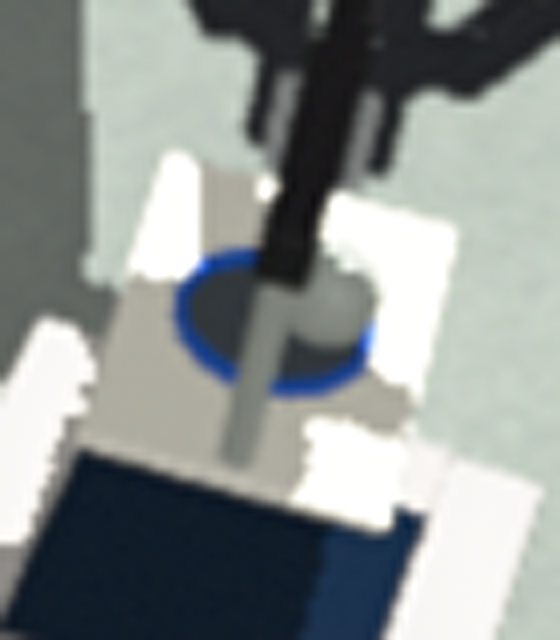

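Call:
{"method": "jog_arm", "body": {
  "series": [
    [[0,0,0],[0,0,0]],
    [[0,0,0],[0,0,0]],
    [[0,0,0],[0,0,0]],
    [[0,0,0],[0,0,0]],
    [[0,0,0],[0,0,0]],
    [[0,0,0],[0,0,0]],
    [[0,0,0],[0,0,0]],
    [[0,0,0],[0,0,0]]
  ]
}}

```text
time: 27.05
tcp_pos: [0.5982, 0.3519, 0.2171]
tcp_rot: [[0.976, 0.217, 0.001], [0.217, -0.976, 0.001], [0.001, -0.001, -1.0]]
ft_force: [-0.5, 0.7, -4.4]
gripper_width: 0.176
```

```bash
python3 shot.py f3s scene 370 210 70 80 8
```

```text
(no output)
```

View pics/f3s.png

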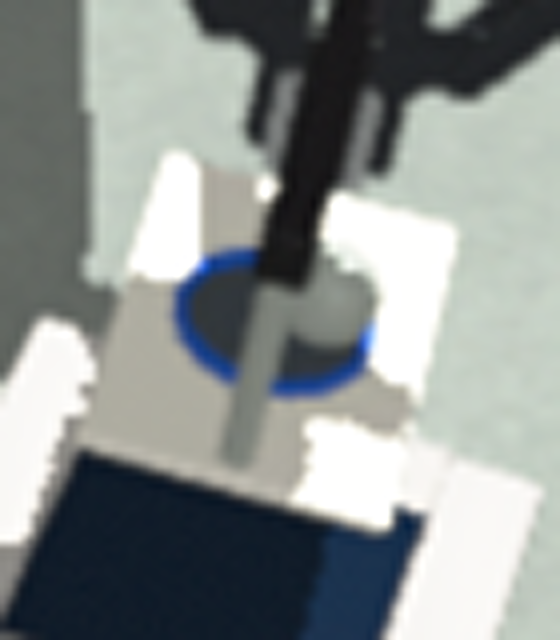

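The picture is identical to the one about a second earlier, with the ball resting still against the inside of the ring at (340,308). I'm handing in now.

```bash
python3 -c "
from rig import ctrl; print(ctrl.sign_off())"
```

```text
the job is handed in; nothing more can be done
None
```

The job is handed in at about 27 s of the 72 s allowed. My last checks found nothing failing, though `sign_off` reports no verdict.

- **Gauge:** I gripped it by the handle, lifted it off the scanner and slid the blade into the slot. The handle met the cover: a further 2 mm of command gave 10 N and no movement. I then released it. The pictures after release and at the end show it still home, flat and straight.
- **Tray:** I lifted it by the bar and carried it slowly to the scanner. It is held level and still, with the underside about 10 cm above the glass. Its centre is within about 3 mm of my estimate of the window's centre.
- **Ball:** It rests still against the inside of the pocket ring, about 15 mm off centre, against the 22 mm limit.
- **Bystanders:** I saw no contact with any of them on the way. I did not measure their positions at the end.
- **Disagreement:** The two cameras differed by 2–7 mm on object positions. I used the combined fits, and the grasps and the insertion worked with them.

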